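# Pull the dial off a washer console

## Task

The washing-machine console on the counter needs its push-on dial taken off. Stand the lying fork puller upright on its fork on the black mat and let go of it, then take it again from above by its orange grip, slide the fork in under the dial and pull straight up until the dial pops off. Carry the dial on the fork back to the mat and set the puller down upright there with the dial still lying on its fork; never touch the dial with the gripper, and leave the bottle, measuring cup and jar alone.

Things in the scene. Friction and masses are not known exactly. Their poses are not given: they have to be found in the camera images.
- puller_grip (a point): Centre of the orange grip (24 x 24 mm, 83 mm long) of a C-shaped steel fork puller, 155 mm tall, about 0.3 kg. z runs along the grip away from the fork, x from spine to fork tips, y across. The grip spans z -43 to +40 mm; the fork's underside is at z -115 mm. At the start it lies on its side, y up, this point 30 mm above the counter, grip roughly towards the mat; it can stand on its fork.
- puller_fork (a point): Middle of the fork's upper face, on the grip's axis, 109 mm below the grip centre (same axes); the dial is to lie here. Two tines along x, -44 to +38 mm, 6 mm thick, 12 mm wide, 36 mm slot between. Spine plate at x -52 to -44, 60 mm wide, up to z +66; top plate x -52 to +12, 60 mm wide, z +58 to +66, carries the grip. Open at the front and sides.
- dial_mid (a point): White round dial cap with a blue pointer line, 72 mm diameter, 28 mm high, 60 g; this is its centre, 14 mm above its flat underside, z up. Below it a gap of 20 mm to the console's face is open all round but for a 24 mm round collar on its axis. It pops off at about 9 N straight up, within 5 mm; raise it 20 mm or more to clear the pin inside.
- spindle (a point): Fixed point of the console on the dial's axis, where the dial's centre sits while it is on; z up, y along the console. White console, 170 x 400 mm, 50 mm high, black face up, fixed on the counter; its middle is 90 mm from here along +y. Its face is 34 mm below this point; nothing on it but the dial is higher than 2 mm.
- mat_top (a point): black rubber mat with a green border line, fixed on the counter, 220 mm (its x) by 200 mm (its y), 4 mm thick; this point is the centre of its top face, z up.
- detergent_mid (a point): bystander: orange detergent bottle, 72 mm diameter, 190 mm tall; its centre half-way up.
- scoop_mid (a point): bystander: blue measuring cup, 72 mm diameter, 70 mm tall; its centre half-way up.
- softener_mid (a point): bystander: green softener jar, 68 mm diameter, 100 mm tall; its centre half-way up.
Mind the look-alikes: they are no part of the job. Leave any purple look-alike of the part that bears puller_grip alone.

How it is judged:
By the outcome, as a careful person would: the job done as asked, in the order asked, and still so for the second after the job is handed in, with the robot touching nothing.
It also fails if it takes over 72 s, if anything falls off the work surface, if the arm or the gripper's body presses on something with over 40 N, if the wrist force passes 120 N, or if a joint passes its speed limit or range.

## Robot

A 7-joint arm with a two-finger parallel gripper is mounted at the origin on the work surface. World frame = base frame: x ahead of the robot, y to its left, z up, the work surface at z = 0. Lengths are in m, angles in rad, forces in N, time in s.
With the tool pointing down it reaches from about 0.4 to 0.85 m from the base axis. Payload 4.5 kg.
Tool frame: the origin (TCP) lies between the finger pads; the fingertips stand 11 mm ahead of it and the grasp point (between the pads) lies 8 mm behind it (r.nose_length is the distance from the TCP to the fingertips, in m); z points along the fingers, y is the line along which they close (so a half turn about z gives the same grasp; the last joint's range is limited). The gripper opens to 88 mm and grips with 3 to 60 N. Pads are 18 mm wide; open, the fingers measure 123 mm over their backs; the gripper's body (75 mm by 187 mm) begins 45 mm behind the grasp point.
Start: joints at [-1.202, 0.689, -0.195, 1.565, 0.157, 0.902, -0.215], TCP at [0.205, 0.59, 0.25] pointing down, gripper open.
Joint ranges: [-3.01, 3.01], [-0.46, 2.08], [-1.47, 1.51], [0.13, 2.56], [-1, 4.14], [0.04, 2.09], [-2.66, 2.66]. Speed limits (rad/s): [2.57, 2.57, 3.14, 3.14, 3.14, 3.14, 3.14].

## Interface

Orientations are given as a unit quaternion [x, y, z, w].
In Python, from plant import get_state, snapshot, camera_model, r gives the robot as it stands.
- The arm moves only by the shell command python3 -m inch 'ROWS' [FORCE]. ROWS is text: rows parted by semicolons, each of 7 numbers parted by spaces: the opening, from -1 (shut) to 1 (fully open), then the shift along the tool's x, y, z in m, then the turn, a rotation vector about the tool's x, y, z in rad. A call has 1 to 20 rows; each row shifts and turns the commanded pose from where the row before left it, along the tool's axes as they then stand; what a row does not reach is not made up. A row lasts 1/12 s, in which the tool goes at most 41.7 mm and 7.16 degrees, less where a joint would pass 70% of its speed; a pose out of reach is approached as far as the arm can. A call is refused whole if a number of a shift passes 0.0417 or a number of a turn 0.125, either way. A call with a gripper value outside its range is refused whole. The fingers move at their own pace and stop on an object; FORCE is the grip in N (left out, the last holds). Time passes only in rows, so rows that do not move let the fingers close. It gives the time, the measured TCP pose, the force, the opening and the grip force at its end, in the units of the state.
- get_state(): the state, without advancing time (a new reading comes with each control period).
- snapshot(name): name is "side" or "top" or "wrist"; returns (picture, depth): 384x512x3 uint8, red, green, blue; 384x512 float32, m along the optical axis (not along the pixel's ray), 0 where there is no reading.
- camera_model(name): a dict with "intrinsics" (3x3 intrinsics, pixels), "view" (4x4, takes a point from world to camera coordinates). Camera axes: x right, y down, z forward; pixel columns grow to the right and rows downward; lengths in m; the calibration is good to about 2 mm. The wrist camera is an equidistant fisheye: a pixel r from the principal point sees the ray r / f radians off the axis. A picture is of the moment at which its call begins: read the wrist's pose just before it. camera_model takes no time and is no camera call; for the wrist camera it gives the pose at the moment of the call.
- r.finish_job(): hands the job in; it is judged then, once.
The state is a dict: "clock": time; "q": joint angles; "qd": joint speeds; "joint_torque": joint torques, N m; "tool_pos": TCP position; "eef_rot": TCP orientation; "contact_force": force on the tool from outside, world axes, zero at the start; "moment": the same for the moment, N m; "opening": opening from 0.0 (shut) to 1.0 (fully open); "finger_force": force on a finger pad.
Only numpy, scipy, OpenCV 4.12 (cv2) and the standard library are available. Lean on these libraries where they do the work, as an engineer would, in place of code of your own. Each camera call takes 0.05 s, during which the arm holds its last target. There are 200 camera calls.

## Working session

There is one attempt and no reset: what is moved stays moved. The work goes in short steps, Python scripts to look and compute and a shell command to move; the robot and the scene stay as the last step left them, time stands still between calls to the robot, and variables do not carry over. Pictures are saved under pics/ and viewed, at most 10 in all, crops included, and the job is handed in when it is done.

```bash
ls; mkdir -p pics
cat > h.py <<'E'
import numpy as np,cv2
from plant import get_state,snapshot,camera_model,r
from scipy.spatial.transform import Rotation as R
def cloud(name,d,m):
    K=np.array(m["intrinsics"]);V=np.array(m["view"])
    v,u=np.mgrid[0:384,0:512]
    P=np.stack([(u-K[0,2])/K[0,0]*d,(v-K[1,2])/K[1,1]*d,d],-1)
    return (P-V[:3,3])@V[:3,:3]
def save(n,im): cv2.imwrite("pics/"+n+".png",im[...,::-1])
E
python3 - <<'E'
from h import *
for n in("side","top"):
    im,d=snapshot(n);m=camera_model(n);P=cloud(n,d,m);np.savez(n,im=im,d=d,P=P);save(n,im)
    print(n,np.round(np.linalg.inv(m["view"])[:3],3).tolist())
a=np.hstack([np.load(n+".npz")["im"] for n in("top","side")]);save("both",cv2.resize(a,(800,300)))
s=get_state();print(s)
E
```

```text
pics
side [[0.687, -0.371, 0.624, -0.325], [-0.726, -0.327, 0.605, -1.033], [-0.02, -0.869, -0.494, 0.818]]
top [[-0.03, -0.996, 0.08, 0.522], [-1.0, 0.03, 0.002, -0.155], [-0.005, -0.08, -0.997, 1.034]]
{'clock': 0.1, 'q': array([-1.20219779,  0.68987895, -0.1945074 ,  1.56618295,  0.15730655,
        0.90251615, -0.21508754]), 'qd': array([ 0.00050091, -0.00315502,  0.0002174 , -0.00413674, -0.00012107,
        0.00104794, -0.00126739]), 'joint_torque': array([-3.04750676e-03, -5.28507900e+01, -1.27169654e+00, -1.53838027e+01,
       -5.25736890e-02,  1.99051581e-03,  5.17613285e-05]), 'tool_pos': array([0.20523741, 0.58978635, 0.24901832]), 'eef_rot': array([ 1.66580999e-01,  9.86027451e-01, -7.94754301e-04, -6.74906877e-05]), 'contact_force': array([-0.17835479,  0.40959205, -0.39803585]), 'moment': array([ 0.0717249 ,  0.03557507, -0.01294486]), 'finger_force': 0.0, 'opening': 1.0018677000713032}
```

View pics/top.png

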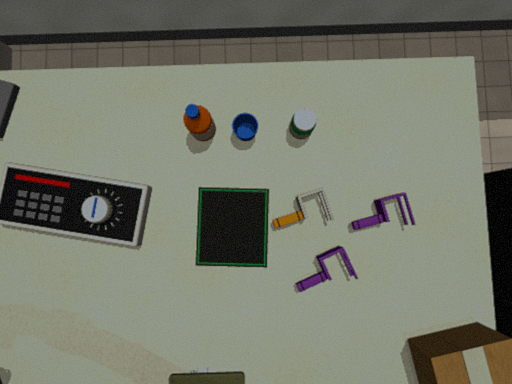

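View pics/side.png

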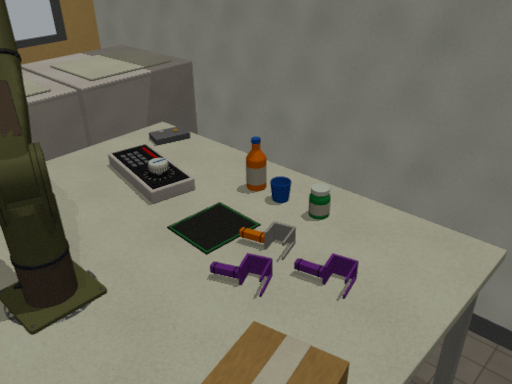

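Candidates in the top view are the orange-gripped puller at (288,220) and two purple look-alikes at (312,283) and (368,222). I choose the orange one. The dial is at (97,209) and the mat at (233,227). Next I measure them and check the choice in a crop.

Run:
```python
from h import *
z=np.load("top.npz");im,P=z["im"],z["P"];hsv=cv2.cvtColor(im,cv2.COLOR_RGB2HSV);H,S,V=[hsv[...,i].astype(int) for i in range(3)]
Z=P[...,2]
def box(c0,c1,r0,r1):
    b=np.zeros(H.shape,bool);b[r0:r1,c0:c1]=1;return b
def rep(n,m):
    p=P[m];rc=cv2.minAreaRect((p[:,:2]*1000).astype(np.float32));print(n,m.sum(),"med",np.round(np.median(p,0),4),"rect mm",np.round(rc[0],1),np.round(rc[1],1),round(rc[2],1),"z98",np.percentile(p[:,2],98).round(4))
g=box(265,310,200,235)&(H<20)&(S>150)&(V>110)&(Z>.015);rep("grip",g)
c=box(290,345,180,230)&(Z>.02)&(S<100);rep("steel",c)
rep("spine/high",c&(Z>.05))
m=box(185,280,175,275)&(H>45)&(H<75)&(S>100);rep("matgreen",m)
d=box(75,115,190,228)&(Z>.07);rep("dial",d)
b=box(0,160,150,260)&(Z>.04)&(Z<.06);rep("console",b)
for n,bx in(("bottle",(180,220,95,142)),("cup",(230,260,110,142)),("jar",(285,320,105,142))): rep(n,box(*bx)&(Z>.03))
print(np.round(np.median(Z[200:260,150:190])-0,4), "counter z", "mat",np.median(Z[200:250,210:255]))
bl=d&(H>95)&(H<130)&(S>100);rep("pointer",bl)
cr=im[175:300,255:425];save("crop",cv2.resize(cr,None,fx=4.5,fy=4.5,interpolation=cv2.INTER_CUBIC))
```

```text
grip 131 med [ 0.5136 -0.232   0.0427] rect mm [ 512.6 -215. ] [ 33.7 116.7] 7.0 z98 0.0459
steel 279 med [ 0.5598 -0.2862  0.0606] rect mm [ 557.7 -255.1] [195.9  82.2] 86.8 z98 1.0343
spine/high 256 med [ 0.56   -0.2944  0.0609] rect mm [ 557.7 -255.1] [195.9  82.2] 86.8 z98 1.0343
matgreen 1011 med [ 0.4961 -0.083   0.0052] rect mm [498.  -79.6] [194.  214.7] 86.7 z98 0.0088
dial 687 med [0.5564 0.2616 0.0985] rect mm [557.5  73.2] [ 71.1 456.4] 0.1 z98 0.1028
console 8327 med [0.5778 0.364  0.0519] rect mm [574.4 357.2] [402.1 170.4] 78.9 z98 0.0557
bottle 854 med [ 0.7663 -0.0118  0.1307] rect mm [672.7 -84.4] [324.7  71.1] 37.5 z98 0.1935
cup 293 med [ 0.7856 -0.1227  0.0637] rect mm [ 664.3 -123. ] [ 67.6 283.4] 89.3 z98 0.0753
jar 616 med [ 0.7673 -0.278   0.0998] rect mm [ 670.6 -212.8] [ 67.3 311.4] 56.5 z98 0.1042
0.0009 counter z mat 0.004956481662464143
pointer 44 med [0.5593 0.2677 0.1006] rect mm [553.1  59.1] [430.1  46.2] 87.9 z98 0.2336
```

View pics/crop.png

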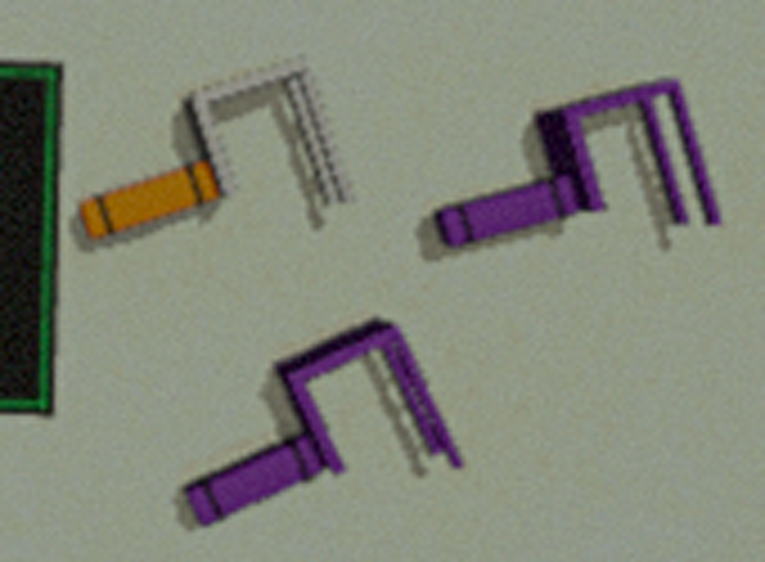

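The crop confirms it. The only orange-gripped puller has its grip running from (262,224) to (303,215), a steel C with its spine at the top, and tines pointing down the picture (towards the robot). Next I refine the numbers without the depth drop-outs.

Run:
```python
from h import *
z=np.load("top.npz");im,P,D=z["im"],z["P"],z["d"];hsv=cv2.cvtColor(im,cv2.COLOR_RGB2HSV);H,S,V=[hsv[...,i].astype(int) for i in range(3)]
Z=np.where(D>0,P[...,2],-1)
def box(c0,c1,r0,r1):
    b=np.zeros(H.shape,bool);b[r0:r1,c0:c1]=1;return b
def rep(n,m,e=0):
    if e:m=cv2.erode(m.astype(np.uint8),np.ones((3,3)))>0
    p=P[m];rc=cv2.minAreaRect((p[:,:2]*1000).astype(np.float32));print(n,m.sum(),"mean",np.round(p.mean(0),4),"rect",np.round(rc[0],1),np.round(rc[1],1),round(rc[2],1),"z",np.percentile(p[:,2],[2,50,98]).round(4));return p
p=rep("grip",box(265,310,200,235)&(H<20)&(S>150)&(V>100)&(Z>.036)&(Z<.05))
w=np.linalg.svd(p[:,:2]-p[:,:2].mean(0))[2][0];print("axis",w,np.degrees(np.arctan2(w[1],w[0])))
for nm,lo,hi in(("steel",.035,.075),("steelhi",.052,.075)): rep(nm,box(290,345,180,230)&(Z>lo)&(Z<hi)&(S<100))
rep("matgreen",box(185,280,175,275)&(H>45)&(H<75)&(S>100)&(Z>-.01)&(Z<.02))
d=box(75,115,190,228)&(Z>.085)&(Z<.12);rep("dial",d)
rep("console",box(0,160,150,260)&(Z>.04)&(Z<.06))
for n,bx,h in(("bottle",(180,220,95,142),.2),("cup",(230,260,110,142),.08),("jar",(285,320,105,142),.12)): rep(n,box(*bx)&(Z>.03)&(Z<h))
s=np.load("side.npz");hs=cv2.cvtColor(s["im"],cv2.COLOR_RGB2HSV).astype(int);q=s["P"]
b=np.zeros(hs.shape[:2],bool);b[215:250,232:272]=1
p=q[b&(hs[...,0]<20)&(hs[...,1]>150)&(s["d"]>0)&(q[...,2]<.06)];print("side grip",p.mean(0),np.percentile(p,[2,98],axis=0))
b[:]=0;b[150:180,140:180]=1
p=q[b&(s["d"]>0)&(q[...,2]>.092)&(q[...,2]<.11)];print("side dial",p.mean(0),np.percentile(p,[2,98],axis=0))
```

```text
grip 139 mean [ 0.5142 -0.2336  0.0425] rect [ 514.6 -233.4] [22.3 81.7] 17.4 z [0.0385 0.0427 0.0456]
axis [ 0.29073215 -0.95680448] -73.09820584733397
steel 255 mean [ 0.559  -0.3014  0.0593] rect [ 556.9 -300.7] [108.4  80.9] 84.0 z [0.042  0.0605 0.064 ]
steelhi 235 mean [ 0.5599 -0.3028  0.0605] rect [ 544.6 -305.6] [89.1 72.5] 16.7 z [0.0543 0.0608 0.064 ]
matgreen 1007 mean [ 0.4969 -0.0802  0.0051] rect [498.  -79.6] [194.  214.7] 86.7 z [0.0012 0.0052 0.0087]
dial 626 mean [0.5567 0.2646 0.0979] rect [556.5 266.6] [67.8 69.7] 44.7 z [0.0876 0.0987 0.1027]
console 8327 mean [0.5749 0.3552 0.0517] rect [574.4 357.2] [402.1 170.4] 78.9 z [0.0469 0.0519 0.0557]
bottle 843 mean [ 0.7678 -0.01    0.1291] rect [775.5  -5.2] [63.3 71.3] 34.2 z [0.037  0.1304 0.1927]
cup 289 mean [ 0.7778 -0.1229  0.0583] rect [ 770.5 -124.4] [67.5 70.9] 88.9 z [0.032  0.0636 0.0742]
jar 613 mean [ 0.7685 -0.2783  0.089 ] rect [ 773.  -279.9] [63.8 64.2] 16.2 z [0.0377 0.0998 0.104 ]
side grip [ 0.50887367 -0.23504741  0.03595245] [[ 0.49358543 -0.27553617  0.00577957]
 [ 0.52732557 -0.16591573  0.04680635]]
side dial [0.55193441 0.25966754 0.09889268] [[0.52320531 0.23283785 0.09256614]
 [0.58416437 0.29591518 0.10391361]]
```

```bash
cat > log.py <<'E'
from h import *
import json
s=get_state();L=[s["q"].tolist(),s["tool_pos"].tolist(),s["eef_rot"].tolist()]
open("log.jsonl","a").write(json.dumps(L)+"\n")
E
python3 log.py
python3 -m inch '1 -.0255 -.0307 0 0 0 0; 1 -.0255 -.0307 0 0 0 0; 1 -.0255 -.0307 0 0 0 0; 1 -.0255 -.0307 0 0 0 0; 1 -.0255 -.0307 0 0 0 0; 1 -.0255 -.0307 0 0 0 0; 1 -.0255 -.0307 0 0 0 0; 1 -.0255 -.0307 0 0 0 0; 1 -.0255 -.0307 0 0 0 0; 1 -.0255 -.0307 0 0 0 0; 1 -.0255 -.0307 0 0 0 0'; python3 log.py
python3 -m inch '1 -.0255 -.0307 0 0 0 0; 1 -.0255 -.0307 0 0 0 0; 1 -.0255 -.0307 0 0 0 0; 1 -.0255 -.0307 0 0 0 0; 1 -.0255 -.0307 0 0 0 0; 1 -.0255 -.0307 0 0 0 0; 1 -.0255 -.0307 0 0 0 0; 1 -.0255 -.0307 0 0 0 0; 1 -.0255 -.0307 0 0 0 0; 1 -.0255 -.0307 0 0 0 0; 1 -.0255 -.0307 0 0 0 0'; python3 log.py
python3 -m inch '1 0 0 -.01 0 0 .117; 1 0 0 -.01 0 0 .117; 1 0 0 -.01 0 0 .117; 1 0 0 -.01 0 0 .117; 1 0 0 0 0 0 .117; 1 0 0 0 0 0 .117; 1 0 0 0 0 0 .117; 1 0 0 0 0 0 .117'; python3 log.py
cat log.jsonl
```

```text
clock: 1.02
tool_pos: [0.3595, 0.1773, 0.2497]
eef_rot: [0.166, 0.986, -0.0, -0.0]
contact_force: [-0.1, 0.0, -0.5]
opening: 1.001
finger_force: 0.0
clock: 1.93
tool_pos: [0.5132, -0.234, 0.2494]
eef_rot: [0.167, 0.986, 0.0, -0.0]
contact_force: [0.4, 0.4, 0.6]
opening: 0.997
finger_force: 0.0
clock: 2.6
tool_pos: [0.513, -0.2318, 0.2894]
eef_rot: [0.596, 0.803, -0.0, -0.0]
contact_force: [-0.5, 0.1, -0.2]
opening: 1.002
finger_force: 0.0
[[-1.202197793283132, 0.6898789511016007, -0.19450740490036472, 1.5661829478834166, 0.15730655456010012, 0.902516148023061, -0.2150875423380958], [0.20523741300806175, 0.5897863454147815, 0.24901832346608638], [0.1665809993960059, 0.9860274511649438, -0.0007947543010959693, -6.74906876645965e-05]]
[[-0.39477321807695653, 0.4178187428610746, -0.2554831782733293, 2.1967950760648876, 0.19820049144253435, 0.5479618005215459, 0.4376049744347169], [0.359489838902702, 0.1773435953682733, 0.24967827307063747], [0.1663661143328015, 0.9860640504361285, -5.818348564099723e-05, -3.2465110833502154e-05]]
[[0.5237004363227771, 0.6163844976928553, -0.29557402835636154, 1.7492390005456284, 0.2340290690385233, 0.8112619185375042, 1.3528509580331223], [0.5132397772958004, -0.23402844684472918, 0.24944052944096926], [0.16686081259453206, 0.9859803883272688, 0.00015537308863209167, -0.00034483837358588324]]
[[0.3602692752661979, 0.5548218281795, -0.02912014429827066, 1.7116845276807986, 0.019789819757952444, 0.8761594914567933, 0.6170588545120785], [0.5129954064439252, -0.23178701982360364, 0.28940042674813177], [0.5958198307327915, 0.8031180298955192, -5.29629858886246e-05, -0.00039567310992521284]]
```

```bash
cat > fk.py <<'E'
from h import *
import json,itertools
from scipy.optimize import least_squares
def fk(q,p,s):
    Rz=lambda a:R.from_euler("z",a);Ry=lambda a:R.from_euler("y",a)
    y0,d1,d3,a4,d5,a6,d7,y7=p
    T=Rz(s[0]*q[0]+y0);x=np.array([0,0,d1]);T=T*Ry(q[1])*Rz(s[1]*q[2])
    x=x+T.apply([a4,0,d3]);el=x;T=T*Ry(q[3])*Rz(s[2]*q[4]);x=x+T.apply([-a4,0,d5]);wr=x
    T=T*Ry(q[5]);x=x+T.apply([a6,0,d7]);T=T*Rz(s[3]*q[6]+y7);return x,T,el,wr
def load(): return [json.loads(l) for l in open("log.jsonl")]
def fit():
    L=load();best=None
    for s in itertools.product([1,-1],repeat=4):
      for y0 in(0,1.57,3.14,-1.57):
       for y7 in(0,1.57,3.14,-1.57):
        def f(p):
            o=[]
            for q,x,e in L:
                X,T,_,_=fk(q,p,s);o+=list(X-x)+list(.3*(T*R.from_quat(e).inv()).as_rotvec())
            return o
        g=least_squares(f,[y0,.35,.4,0,.4,0,.25,y7],max_nfev=25)
        if best is None or g.cost<best[0]: best=(g.cost,g.x,s)
    return best
if __name__=="__main__":
    b=fit();print(b[0],np.round(b[1],4),b[2]);json.dump([b[1].tolist(),b[2]],open("fk.json","w"))
E
python3 fk.py
```

```text
6.433100079163483e-05 [-0.0738  2.6045  0.597   0.026   0.3676  0.0717  2.5922  1.497 ] (-1, -1, -1, -1)
```

```bash
python3 -m inch '1 .006 .001 .033 0 0 0; 1 0 0 .033 0 0 0; 1 0 0 .033 0 0 0; 1 0 0 .033 0 0 0; 1 0 0 .033 0 0 0; 1 0 0 .033 0 0 0; 1 0 0 .033 0 0 0; 1 0 0 .018 0 0 0; 1 0 0 .012 0 0 0; 1 0 0 .006 0 0 0; -1 0 0 0 0 0 0; -1 0 0 0 0 0 0; -1 0 0 0 0 0 0; -1 0 0 0 0 0 0; -1 0 0 0 0 0 0; -1 0 0 0 0 0 0; -1 0 0 0 0 0 0; -1 0 0 0 0 0 0' 55; python3 log.py
```

```text
clock: 4.1
tool_pos: [0.5126, -0.2259, 0.0229]
eef_rot: [0.593, 0.805, 0.0, 0.0]
contact_force: [0.2, -0.5, 0.1]
opening: 0.417
finger_force: 0.0
```

```bash
python3 -m inch '-1 0 0 0 0 0 0; -1 0 0 0 0 0 0; -1 0 0 0 0 0 0; -1 0 0 0 0 0 0; -1 0 0 0 0 0 0; -1 0 0 0 0 0 0; -1 0 0 0 0 0 0'
python3 -m inch '-1 0 0 -.01 0 0 0; -1 0 0 -.02 0 0 0; -1 0 0 -.03 0 0 0; -1 0 0 -.03 0 0 0; -1 0 0 -.03 0 0 0; -1 0 0 -.03 0 0 0; -1 0 0 -.02 0 0 0; -1 0 0 -.01 0 0 0; -1 0 0 0 0 0 0'; python3 log.py
python3 -m inch '-1 0 0 0 0 .1 0; -1 0 0 0 0 .1 0; -1 0 0 0 0 .1 0; -1 0 0 0 0 .1 0; -1 0 0 0 0 0 0'; python3 log.py; python3 fk.py
```

```text
clock: 4.68
tool_pos: [0.5122, -0.2258, 0.0227]
eef_rot: [0.594, 0.805, -0.0, -0.0]
contact_force: [-0.8, 0.7, 1.8]
opening: 0.266
finger_force: 54.9
clock: 5.43
tool_pos: [0.5136, -0.2263, 0.205]
eef_rot: [0.594, 0.805, 0.001, 0.002]
contact_force: [0.7, -0.5, -1.8]
opening: 0.269
finger_force: 54.9
clock: 5.85
tool_pos: [0.5109, -0.2304, 0.1988]
eef_rot: [0.585, 0.786, 0.118, -0.162]
contact_force: [0.1, -2.5, -3.1]
opening: 0.265
finger_force: 54.9
0.0001659715728953519 [-0.0822  0.3524  0.5673 -0.0016  0.3407 -0.0031  0.3289  1.4896] (-1, -1, -1, -1)
```

```bash
cat > ik.py <<'E'
from fk import *
p,s=json.load(open("fk.json"))
lo=np.array([-3.01,-.46,-1.47,.13,-1,.04,-2.66]);hi=np.array([3.01,2.08,1.51,2.56,4.14,2.09,2.66])
L=load()
for q,x,e in L:
    X,T,el,wr=fk(q,p,s);print(np.round((X-x)*1000,1),np.round(np.degrees((T*R.from_quat(e).inv()).as_rotvec()),1),end=" ")
print()
q0=np.array(L[-1][0])
def ik(x,Rt,qs):
    f=lambda q:np.r_[fk(q,p,s)[0]-x,.3*(fk(q,p,s)[1]*Rt.inv()).as_rotvec(),.01*(q-qs)]
    g=least_squares(f,np.clip(qs,lo+.03,hi-.03),bounds=(lo+.02,hi-.02),max_nfev=80)
    X,T,el,wr=fk(g.x,p,s);return g.x,np.linalg.norm(X-x)*1000,np.degrees((T*Rt.inv()).magnitude()),el,wr
for x,y in((.5,-.08),(.56,-.08),(.45,-.08)):
  for psi in range(-45,136,30):
    c=np.radians(psi);tz=np.array([np.cos(c),np.sin(c),0]);tx=np.array([0,0,1.]);ty=np.cross(tz,tx)
    Rt=R.from_matrix(np.c_[tx,ty,tz]);q=q0
    # track: tilt progressively from down
    Rd=R.from_matrix(np.c_[tz,ty,-tx])
    for k in range(1,7):
        a=k/6*np.pi/2;q,ep,er,el,wr=ik(np.array([x,y,.26-.13*(k/6)]),Rd*R.from_euler("y",a),q)
    print(x,y,psi,"err",round(ep,1),round(er,1),"q",q.round(2),"el",el.round(2),"wr",wr.round(2))
E
python3 ik.py
```

```text
[ 5.6 -2.7  0.2] [ 0.   0.  -0.1] [-6.6 10.4  1.2] [ 0.   0.  -0.1] [-1.1 -1.5  1.8] [ 0.  -0.  -0.1] [-2.   0.6 -2.4] [ 0.  -0.  -0.1] [ 1.  -0.4 -1. ] [-0.   0.  -0.1] [-1.1  0.4 -1.6] [-0.   0.  -0.1] [4.3 0.6 1.8] [ 0.5 -1.8 -0.4] 
0.5 -0.08 -45 err 37.3 13.0 q [-1.4   2.    1.29  2.2  -0.98  0.06 -2.64] el [0.13 0.5  0.12] wr [0.33 0.23 0.13]
0.5 -0.08 -15 err 101.3 33.9 q [-1.54  2.06  1.3   2.19 -0.98  0.06 -2.64] el [0.05 0.5  0.09] wr [0.3  0.26 0.11]
0.5 -0.08 15 err 56.3 18.3 q [ 1.63  2.06 -1.21  2.2  -0.98  0.06  1.51] el [-0.07 -0.5   0.09] wr [ 0.22 -0.31  0.09]
0.5 -0.08 45 err 0.1 0.0 q [ 1.45  1.87 -1.14  2.17 -0.88  0.17  1.29] el [ 0.02 -0.54  0.19] wr [ 0.27 -0.31  0.13]
0.5 -0.08 75 err 0.1 0.0 q [ 1.03  1.47 -0.63  1.72 -0.69  1.12  1.04] el [ 0.25 -0.51  0.41] wr [ 0.41 -0.4   0.13]
0.5 -0.08 105 err 0.1 0.0 q [ 0.74  1.47 -0.5   1.28 -0.47  1.68  0.87] el [ 0.38 -0.41  0.41] wr [ 0.58 -0.4   0.13]
0.5 -0.08 135 err 6.8 1.4 q [ 0.58  1.6  -0.81  0.94 -0.07  2.07  0.65] el [ 0.45 -0.35  0.33] wr [ 0.72 -0.31  0.14]
0.56 -0.08 -45 err 29.8 11.2 q [-1.3   2.    1
[... 906 characters left out ...]
15 err 109.8 33.8 q [-1.67  2.06  1.22  2.28 -0.98  0.06 -2.64] el [-0.01  0.5   0.09] wr [0.24 0.27 0.11]
0.45 -0.08 15 err 57.6 16.9 q [ 1.76  2.06 -1.12  2.29 -0.98  0.06  1.56] el [-0.14 -0.48  0.09] wr [ 0.15 -0.3   0.09]
0.45 -0.08 45 err 0.1 0.0 q [ 1.53  1.86 -1.07  2.25 -0.87  0.18  1.34] el [-0.03 -0.54  0.19] wr [ 0.22 -0.31  0.13]
0.45 -0.08 75 err 0.1 0.0 q [ 1.1   1.47 -0.61  1.83 -0.66  1.08  1.1 ] el [ 0.21 -0.52  0.41] wr [ 0.36 -0.4   0.13]
0.45 -0.08 105 err 0.1 0.0 q [ 0.8   1.45 -0.48  1.43 -0.44  1.61  0.94] el [ 0.36 -0.43  0.42] wr [ 0.53 -0.4   0.13]
0.45 -0.08 135 err 0.2 0.0 q [ 0.51  1.49 -0.41  1.1  -0.23  2.03  0.97] el [ 0.47 -0.32  0.4 ] wr [ 0.68 -0.31  0.13]
```

```bash
cat > rel.py <<'E'
import sys
from h import *
s=get_state();T=R.from_quat(s["eef_rot"]);t=np.array([float(a) for a in sys.argv[1:4]])
print("pos",s["tool_pos"].round(4),"tool axes\n",T.as_matrix().round(4),"\nshift",T.inv().apply(t-s["tool_pos"]).round(4),"F",s["contact_force"].round(1),"q",s["q"].round(2))
E
python3 rel.py .50 -.045 .21
```

```text
pos [ 0.5109 -0.2304  0.1988] tool axes
 [[-0.264   0.9574 -0.117 ]
 [ 0.8813  0.2888  0.3742]
 [ 0.392  -0.0043 -0.9199]] 
shift [0.1707 0.043  0.0603] F [ 0.1 -2.5 -3.1] q [ 0.61  0.81 -0.22  1.56 -0.15  1.07  0.82]
```

```bash
python3 -m inch '-1 .02 .005 .007 0 0 0; -1 .03 .0076 .0107 0 0 0; -1 .03 .0076 .0107 0 0 0; -1 .03 .0076 .0107 0 0 0; -1 .03 .0076 .0107 0 0 0; -1 .03 .0076 .0107 0 0 0'
python3 -m inch '-1 0 0 0 0 .106 0; -1 0 0 0 0 .106 0; -1 0 0 0 0 .106 0; -1 0 0 0 0 .106 0; -1 0 0 0 0 .106 0; -1 0 0 0 0 .106 0; -1 0 0 0 0 .106 0; -1 0 0 0 0 .106 0; -1 0 0 0 0 .106 0; -1 0 0 0 0 .106 0; -1 0 0 0 0 .106 0; -1 0 0 0 -.1 0 0; -1 0 0 0 -.1 0 0; -1 0 0 0 0 0 0'; python3 log.py; python3 rel.py .50 -.045 .14
python3 - <<'E'
from h import *
im,d=snapshot("side");save("s2",im);P=cloud("side",d,camera_model("side"));np.savez("s2",im=im,d=d,P=P)
im2,d2=snapshot("top");P=cloud("top",d2,camera_model("top"));np.savez("t2",im=im2,d=d2,P=P)
save("b2",np.hstack([cv2.resize(im[100:340,150:450],(400,320)),cv2.resize(im2[120:340,160:435],(400,320))]))
E
```

```text
clock: 6.35
tool_pos: [0.4989, -0.0388, 0.2124]
eef_rot: [0.581, 0.789, 0.117, -0.16]
contact_force: [0.8, 0.5, -2.1]
opening: 0.266
finger_force: 54.9
clock: 7.52
tool_pos: [0.4969, -0.0415, 0.2098]
eef_rot: [-0.479, -0.524, -0.471, 0.524]
contact_force: [-0.3, -0.2, -2.3]
opening: 0.267
finger_force: 54.9
pos [ 0.4969 -0.0415  0.2098] tool axes
 [[ 0.0084  0.9952 -0.0976]
 [ 0.0083  0.0976  0.9952]
 [ 0.9999 -0.0091 -0.0074]] 
shift [-0.0698  0.0034 -0.0032] F [-0.3 -0.2 -2.3] q [ 0.83  1.29 -0.58  1.59 -0.68  1.41  0.95]
```

View pics/b2.png

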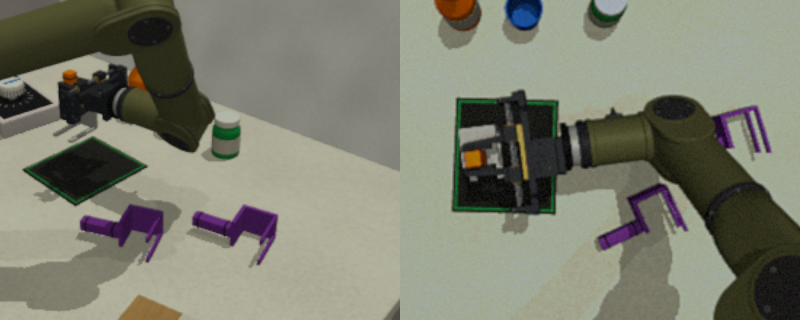

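The puller hangs upright over the mat, left of the gripper, with its fork at (75,125) in the left half. Before lowering I measure the wrist's clearance and the fork's height.

Run:
```python
from h import *
for n in("s2","t2"):
    z=np.load(n+".npz");P,D,im=z["P"],z["d"],z["im"];h=cv2.cvtColor(im,cv2.COLOR_RGB2HSV).astype(int)
    ok=D>0
    m=ok&(h[...,0]<40)&(h[...,1]>90)&(P[...,2]>.03)&(P[...,1]<-.2)&(P[...,1]>-.6)&(P[...,0]>.3)&(h[...,2]<130)
    p=P[m];print(n,"arm low",len(p));
    for a in np.arange(-.55,-.2,.05):
        k=p[(p[:,1]>a)&(p[:,1]<a+.05)]
        if len(k)>5:print(round(a,2),"zmin",np.percentile(k[:,2],1).round(3),"x",k[np.argsort(k[:,2])[:5],0].mean().round(2))
    m=ok&(h[...,1]<70)&(P[...,0]>.42)&(P[...,0]<.6)&(P[...,1]>-.1)&(P[...,1]<.05)&(P[...,2]>.04)&(P[...,2]<.2)&(h[...,2]>70)
    p=P[m];f=p[p[:,2]<.115]
    print("fork",len(f),np.percentile(f,[2,50,98],axis=0).round(3).tolist() if len(f) else "")
    o=p[p[:,2]>.115];print("upper steel",len(o),np.percentile(o,[2,50,98],axis=0).round(3).tolist() if len(o) else "")
    m=ok&(h[...,0]<20)&(h[...,1]>150)&(P[...,0]>.42)&(P[...,0]<.6)&(P[...,1]>-.1)&(P[...,1]<.05)&(P[...,2]>.15)
    p=P[m];print("grip",len(p),p.mean(0).round(3),np.percentile(p[:,2],98).round(3))
```

```text
s2 arm low 4992
-0.5 zmin 0.402 x 0.41
-0.45 zmin 0.222 x 0.5
-0.4 zmin 0.179 x 0.51
-0.35 zmin 0.19 x 0.49
-0.3 zmin 0.192 x 0.49
-0.25 zmin 0.19 x 0.49
fork 227 [[0.458, -0.082, 0.089], [0.516, -0.063, 0.095], [0.548, -0.023, 0.114]]
upper steel 28 [[0.538, -0.078, 0.116], [0.544, -0.065, 0.121], [0.549, -0.046, 0.127]]
grip 96 [ 0.494 -0.055  0.233] 0.245
t2 arm low 11834
-0.5 zmin 0.496 x 0.38
-0.45 zmin 0.363 x 0.49
-0.4 zmin 0.256 x 0.59
-0.35 zmin 0.224 x 0.55
-0.3 zmin 0.227 x 0.5
-0.25 zmin 0.228 x 0.49
fork 75 [[0.46, -0.08, 0.094], [0.489, -0.074, 0.096], [0.543, -0.024, 0.101]]
upper steel 346 [[0.491, -0.077, 0.158], [0.535, -0.051, 0.161], [0.551, -0.017, 0.165]]
grip 130 [ 0.5   -0.051  0.233] 0.247
```

```bash
python3 -m inch '-1 -.02 0 0 0 0 0; -1 -.03 0 0 0 0 0; -1 -.02 0 0 0 0 0; -1 -.008 0 0 0 0 0; -1 -.003 0 0 0 0 0; -1 0 0 0 0 0 0'
python3 -m inch '-1 -.002 0 0 0 0 0; -1 0 0 0 0 0 0'
python3 -m inch '-1 -.002 0 0 0 0 0; -1 0 0 0 0 0 0'; python3 rel.py .5 -.045 .127
```

```text
clock: 8.12
tool_pos: [0.5011, -0.0407, 0.1325]
eef_rot: [0.475, 0.527, 0.473, -0.523]
contact_force: [-0.0, 0.9, -2.7]
opening: 0.262
finger_force: 54.9
clock: 8.28
tool_pos: [0.5009, -0.0413, 0.1312]
eef_rot: [0.475, 0.527, 0.474, -0.522]
contact_force: [0.4, -0.3, -1.9]
opening: 0.264
finger_force: 54.9
clock: 8.45
tool_pos: [0.5006, -0.0416, 0.1285]
eef_rot: [0.475, 0.526, 0.474, -0.523]
contact_force: [0.5, 0.3, -3.0]
opening: 0.264
finger_force: 54.9
pos [ 0.5006 -0.0416  0.1285] tool axes
 [[-0.0021  0.995  -0.0999]
 [ 0.0051  0.0999  0.995 ]
 [ 1.      0.0016 -0.0053]] 
shift [-0.0015 -0.0009 -0.0033] F [ 0.5  0.3 -3. ] q [ 0.81  1.42 -0.55  1.51 -0.64  1.39  1.01]
```

```bash
python3 -m inch '-1 -.002 0 0 0 0 0; -1 0 0 0 0 0 0'
python3 -m inch '-1 -.002 0 0 0 0 0; -1 0 0 0 0 0 0'
python3 -m inch '-1 -.001 0 0 0 0 0; -1 0 0 0 0 0 0'
```

```text
clock: 8.62
tool_pos: [0.5004, -0.0415, 0.127]
eef_rot: [0.475, 0.526, 0.474, -0.523]
contact_force: [-0.2, -1.1, -0.1]
opening: 0.268
finger_force: 54.9
clock: 8.78
tool_pos: [0.5001, -0.0412, 0.1268]
eef_rot: [0.473, 0.525, 0.475, -0.525]
contact_force: [-2.7, -2.7, 6.5]
opening: 0.264
finger_force: 54.9
clock: 8.95
tool_pos: [0.5, -0.0411, 0.1268]
eef_rot: [-0.472, -0.525, -0.475, 0.525]
contact_force: [-2.2, -3.4, 8.7]
opening: 0.266
finger_force: 54.9
```

```bash
python3 -m inch '-1 .002 0 0 0 0 0; .0 0 0 0 0 0 0; .0 0 0 0 0 0 0; .2 0 0 0 0 0 0; .2 0 0 0 0 0 0; .2 0 0 0 0 0 0; .2 0 0 0 0 0 0; .2 0 0 0 0 0 0; .2 0 0 0 0 0 0'
python3 -m inch '.2 0 0 -.01 0 0 0; .2 0 0 -.02 0 0 0; .2 0 0 -.025 0 0 0; .2 0.01 0 -.025 0 0 0; .2 .03 0 -.01 0 0 0; .2 .04 0 0 0 0 0; .2 .04 0 0 0 0 0; .2 .04 0 0 0 0 0; 1 .04 0 0 0 0 0'
python3 rel.py .5 -.045 .25; python3 log.py
```

```text
clock: 9.7
tool_pos: [0.5005, -0.0414, 0.1251]
eef_rot: [0.475, 0.526, 0.474, -0.523]
contact_force: [0.2, -0.2, 0.9]
opening: 0.6
finger_force: 0.0
clock: 10.45
tool_pos: [0.5089, -0.1308, 0.3274]
eef_rot: [0.475, 0.526, 0.474, -0.523]
contact_force: [0.5, -1.3, -0.6]
opening: 0.656
finger_force: 0.0
pos [ 0.5089 -0.1308  0.3274] tool axes
 [[-1.10e-03  9.95e-01 -9.94e-02]
 [ 4.80e-03  9.94e-02  9.95e-01]
 [ 1.00e+00  6.00e-04 -4.80e-03]] 
shift [-0.077  -0.0003  0.0866] F [ 0.5 -1.3 -0.6] q [ 0.89  1.14 -0.57  1.42 -0.71  1.68  0.77]
```

```bash
python3 -m inch '1 0 0 0 0 -.1205 0; 1 0 0 0 0 -.1205 0; 1 0 0 0 0 -.1205 0; 1 0 0 0 0 -.1205 0; 1 0 0 0 0 -.1205 0; 1 0 0 0 0 -.1205 0; 1 0 0 0 0 -.1205 0; 1 0 0 0 0 -.1205 0; 1 0 0 0 0 -.1205 0; 1 0 0 0 0 -.1205 0; 1 0 0 0 0 -.1205 0; 1 0 0 0 0 -.1205 0; 1 0 0 0 0 -.1205 0; 1 0 0 0 0 0 0'; python3 log.py
cat > pul.py <<'E'
from h import *
import sys
tag=sys.argv[1];S=[]
for n in("side","top"):
    im,D=snapshot(n);P=cloud(n,D,camera_model(n));np.savez(tag+n,im=im,d=D,P=P);S.append(im)
    h=cv2.cvtColor(im,cv2.COLOR_RGB2HSV).astype(int);ok=(D>0)&(P[...,0]>.38)&(P[...,0]<.63)&(P[...,1]>-.2)&(P[...,1]<.1)&(P[...,2]<.2)
    for nm,m in(("griptop",ok&(h[...,0]<20)&(h[...,1]>150)&(P[...,2]>.147)),("grip",ok&(h[...,0]<20)&(h[...,1]>150)&(P[...,2]>.05)),("plate",ok&(h[...,1]<70)&(P[...,2]>.065)&(P[...,2]<.09)),("fork",ok&(h[...,1]<70)&(h[...,2]>80)&(P[...,2]<.03))):
        p=P[m]
        if len(p)>8:
            rc=cv2.minAreaRect((p[:,:2]*1000).astype(np.float32));print(n,nm,len(p),p.mean(0).round(4),"rect",np.round(rc[0],1),np.round(rc[1],1),round(rc[2],1),"z",np.percentile(p[:,2],[2,98]).round(3))
save(tag,np.hstack([cv2.resize(S[0][120:340,130:405],(400,320)),cv2.resize(S[1][120:340,160:435],(400,320))]))
E
python3 pul.py a; python3 rel.py .5 -.045 .25
```

```text
clock: 11.62
tool_pos: [0.5099, -0.1227, 0.3271]
eef_rot: [0.666, 0.746, 0.001, 0.001]
contact_force: [-0.9, 0.5, -0.6]
opening: 1.001
finger_force: 0.0
side griptop 54 [ 0.4954 -0.0541  0.1559] rect [497.3 -52.3] [21.7 23.8] 10.1 z [0.147 0.163]
side grip 233 [ 0.495  -0.0559  0.1232] rect [496.3 -52.1] [24.  30.5] 12.9 z [0.082 0.162]
side plate 165 [ 0.521  -0.0604  0.0765] rect [520.5 -51.1] [63.4 70.1] 89.9 z [0.069 0.081]
side fork 1372 [ 0.4909 -0.0362  0.0021] rect [505.  -49.9] [249.9 299.8] 0.0 z [-0.002  0.011]
top fork 1752 [0.539  0.0291 0.001 ] rect [505.5 -50. ] [299.9 248.8] 90.0 z [-0.003  0.005]
pos [ 0.5091 -0.1288  0.326 ] tool axes
 [[-1.027e-01  9.947e-01  4.000e-04]
 [ 9.947e-01  1.027e-01  1.300e-03]
 [ 1.200e-03  6.000e-04 -1.000e+00]] 
shift [ 0.0842 -0.0005  0.0762] F [-0.3  0.5  0.5] q [ 0.24  0.46 -0.12  1.76  0.07  0.92  0.19]
```

View pics/a.png

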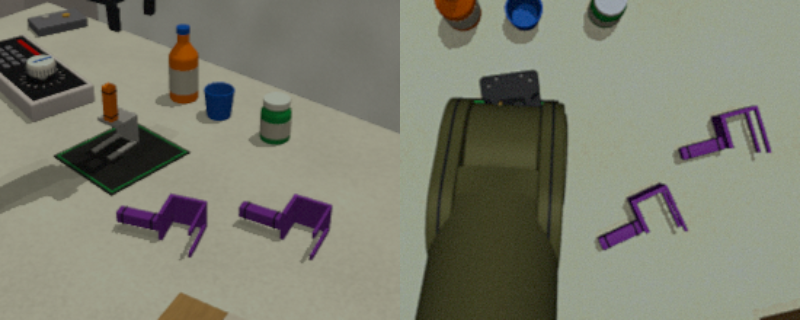

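```bash
python3 -m inch '1 .02 0 0 0 0 0; 1 .03 0 0 0 0 0; 1 .02 -.001 .01 0 0 0; 1 .01 0 .03 0 0 0; 1 0 0 .035 0 0 0; 1 0 0 .035 0 0 0; 1 0 0 .035 0 0 0; 1 0 0 .03 0 0 0; 1 0 0 .02 0 0 0; 1 0 0 .01 0 0 0; 1 0 0 .004 0 0 0; 0 0 0 0 0 0 0; 0 0 0 0 0 0 0'; python3 rel.py .5 -.0495 .117
```

```text
clock: 12.8
tool_pos: [0.5011, -0.0517, 0.1172]
eef_rot: [0.672, 0.741, 0.001, 0.001]
contact_force: [-0.1, -0.0, 0.6]
opening: 0.869
finger_force: 0.0
pos [ 0.5011 -0.0517  0.1172] tool axes
 [[-9.770e-02  9.952e-01  2.300e-03]
 [ 9.952e-01  9.770e-02 -3.000e-04]
 [-5.000e-04  2.200e-03 -1.000e+00]] 
shift [ 0.0023 -0.0009  0.0002] F [-0.1 -0.   0.6] q [ 0.06  0.75 -0.07  2.04  0.15  0.35 -0.04]
```

```bash
python3 -m inch '-1 .002 -.001 0 0 0 0; -1 0 0 0 0 0 0; -1 0 0 0 0 0 0; -1 0 0 0 0 0 0; -1 0 0 0 0 0 0; -1 0 0 0 0 0 0; -1 0 0 0 0 0 0; -1 0 0 0 0 0 0; -1 0 0 0 0 0 0; -1 0 0 0 0 0 0; -1 0 0 0 0 0 0; -1 0 0 0 0 0 0; -1 0 0 0 0 0 0; -1 0 0 0 0 0 0' 55
python3 rel.py .6515 .2753 .237
```

```text
clock: 13.97
tool_pos: [0.4993, -0.0488, 0.1165]
eef_rot: [0.671, 0.742, 0.0, 0.001]
contact_force: [1.2, 0.1, -0.1]
opening: 0.268
finger_force: 55.0
pos [ 0.4993 -0.0488  0.1165] tool axes
 [[-9.99e-02  9.95e-01  1.20e-03]
 [ 9.95e-01  9.99e-02 -2.00e-04]
 [-3.00e-04  1.20e-03 -1.00e+00]] 
shift [ 0.3072  0.184  -0.1204] F [ 1.2  0.1 -0.1] q [ 0.05  0.75 -0.07  2.05  0.15  0.34 -0.04]
```

```bash
python3 -m inch '-1 0 0 -.01 0 0 0; -1 0 0 -.02 0 0 0; -1 0 0 -.03 0 0 0; -1 0 0 -.03 0 0 0; -1 0 0 -.02 0 0 0; -1 0 0 -.01 0 0 0; -1 .01 .006 0 0 0 0; -1 .02 .012 0 0 0 0; -1 .03 .018 0 0 0 0; -1 .03 .018 0 0 0 0; -1 .03 .018 0 0 0 0; -1 .03 .018 0 0 0 0; -1 .03 .018 0 0 0 0; -1 .03 .018 0 0 0 0; -1 .03 .018 0 0 0 0; -1 .03 .018 0 0 0 0; -1 .02 .012 0 0 0 0; -1 .01 .006 0 0 0 0; -1 .007 .004 0 0 0 0; -1 0 0 0 0 0 0'
python3 rel.py .6515 .2753 .237
cat > dial.py <<'E'
from h import *
import sys
tag=sys.argv[1];S=[]
for n in("side","top"):
    im,D=snapshot(n);P=cloud(n,D,camera_model(n));np.savez(tag+n,im=im,d=D,P=P);S.append(im)
    h=cv2.cvtColor(im,cv2.COLOR_RGB2HSV).astype(int);ok=(D>0)&(P[...,0]>.42)&(P[...,0]<.78)&(P[...,1]>.15)&(P[...,1]<.4)&(P[...,2]<.26)
    o=ok&(h[...,0]<20)&(h[...,1]>150)&(P[...,2]>.1)
    p=P[o];print(n,"grip",len(p),p.mean(0).round(4) if len(p) else "",np.percentile(p,[2,98],axis=0).round(3).tolist() if len(p) else "")
    o=ok&(h[...,1]<70)&(h[...,2]>75)&(P[...,0]>.58)&(P[...,2]>.065);p=P[o]
    if len(p):print(n,"steel",len(p),np.percentile(p,[2,50,98],axis=0).round(3).tolist())
save(tag,np.hstack([cv2.resize(S[0][60:280,80:355],(400,320)),cv2.resize(S[1][100:320,0:275],(400,320))]))
E
python3 dial.py b
```

```text
clock: 15.63
tool_pos: [0.6504, 0.2778, 0.235]
eef_rot: [0.67, 0.743, -0.0, -0.001]
contact_force: [0.0, 0.3, -1.4]
opening: 0.268
finger_force: 55.0
pos [0.6504 0.2778 0.235 ] tool axes
 [[-1.027e-01  9.947e-01 -1.500e-03]
 [ 9.947e-01  1.027e-01  4.000e-04]
 [ 5.000e-04 -1.400e-03 -1.000e+00]] 
shift [-0.0026  0.0009 -0.002 ] F [ 0.   0.3 -1.4] q [-0.44  0.82 -0.07  1.3   0.06  1.02 -0.41]
side grip 121 [0.6477 0.2673 0.2279] [[0.636, 0.259, 0.198], [0.663, 0.284, 0.258]]
side steel 166 [[0.583, 0.243, 0.098], [0.665, 0.255, 0.132], [0.706, 0.306, 0.198]]
top grip 158 [0.6509 0.2644 0.2306] [[0.639, 0.262, 0.2], [0.664, 0.269, 0.259]]
top steel 591 [[0.581, 0.244, 0.096], [0.667, 0.256, 0.193], [0.704, 0.299, 0.198]]
```

View pics/b.png

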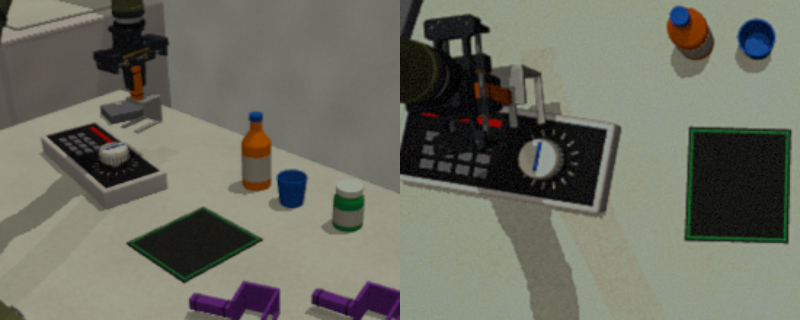

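Run:
```python
from h import *
z=np.load("btop.npz");P,D,im=z["P"],z["d"],z["im"];h=cv2.cvtColor(im,cv2.COLOR_RGB2HSV).astype(int)
t=np.array([.6504,.2778]);e=np.array([.9947,.1027]);n=np.array([-.1027,.9947])
A=(P[...,:2]-t)@e;B=(P[...,:2]-t)@n;Z=P[...,2];ok=(D>0)&(abs(A)<.12)&(abs(B)<.1)
pl=ok&(h[...,1]<80)&(Z>.185)&(Z<.205)&(B<0)
print("plate a",np.percentile(A[pl],[1,50,99]).round(4),"b",np.percentile(B[pl],[1,3,10,50]).round(4),"z",np.median(Z[pl]))
fo=ok&(h[...,1]<80)&(h[...,2]>60)&(Z>.11)&(Z<.145)&(A<0.045)
print("fork a",np.percentile(A[fo],[1,50,99]).round(4),"b",np.percentile(B[fo],[1,5,50,99]).round(4),"z",np.percentile(Z[fo],[5,50,95]).round(4),fo.sum())
o=ok&(h[...,0]<20)&(h[...,1]>150)&(Z>.19);print("grip b",np.percentile(B[o],[2,50,98]).round(4))
T=np.load("top.npz");P,D=T["P"],T["d"]
m=np.zeros(D.shape,bool);m[190:228,75:115]=1;m&=(D>0)&(P[...,2]>.092)&(P[...,2]<.12)
c,rad=cv2.minEnclosingCircle((P[m][:,:2]*1000).astype(np.float32));print("dial circ",c,rad)
dc=np.array(c)/1000;print("dial a,b",(dc-t)@e,(dc-t)@n)
```

```text
plate a [-0.0109  0.0259  0.0524] b [-0.0334 -0.0327 -0.0318 -0.0204] z 0.19546011918281017
fork a [-0.0367 -0.0064  0.0431] b [-0.0333 -0.0324 -0.0246  0.0264] z [0.126  0.1294 0.1319] 245
grip b [-0.0368 -0.0142  0.0153]
dial circ (557.1386108398438, 267.6383056640625) 35.3206901550293
dial a,b -0.09381070980590821 -0.0005298926892089834
```

```bash
python3 -m inch '-1 .001 0 .01 0 0 0; -1 0 0 .02 0 0 0; -1 0 0 .02 0 0 0; -1 0 0 .01 0 0 0; -1 0 0 .005 0 0 0; -1 0 0 0 0 0 0; -1 0 0 0 0 0 0'
python3 rel.py .5571 .2676 .1695
```

```text
clock: 16.32
tool_pos: [0.6518, 0.2758, 0.1722]
eef_rot: [0.671, 0.741, 0.001, 0.001]
contact_force: [0.7, -0.6, -2.4]
opening: 0.271
finger_force: 55.0
pos [0.6518 0.2758 0.1722] tool axes
 [[-9.930e-02  9.951e-01  1.800e-03]
 [ 9.951e-01  9.930e-02 -0.000e+00]
 [-2.000e-04  1.800e-03 -1.000e+00]] 
shift [ 0.0012 -0.0951  0.0025] F [ 0.7 -0.6 -2.4] q [-0.43  0.89 -0.07  1.36  0.07  0.9  -0.42]
```

```bash
python3 -m inch '-1 .002 0 .0025 0 0 0; -1 0 -.01 0 0 0 0; -1 0 -.012 0 0 0 0; -1 0 -.012 0 0 0 0; -1 0 -.012 0 0 0 0; -1 0 0 0 0 0 0'
python3 -m inch '-1 0 -.012 0 0 0 0; -1 0 -.012 0 0 0 0; -1 0 -.012 0 0 0 0; -1 0 -.008 0 0 0 0; -1 0 -.005 0 0 0 0; -1 0 0 0 0 0 0'
python3 rel.py .5571 .2676 .1695; python3 dial.py c
```

```text
clock: 16.82
tool_pos: [0.6035, 0.2742, 0.1701]
eef_rot: [0.67, 0.742, 0.0, -0.0]
contact_force: [-1.3, -0.1, -2.8]
opening: 0.267
finger_force: 55.0
clock: 17.32
tool_pos: [0.5564, 0.269, 0.1695]
eef_rot: [0.671, 0.742, 0.0, 0.0]
contact_force: [0.2, -0.2, -2.7]
opening: 0.267
finger_force: 55.0
pos [0.5564 0.269  0.1695] tool axes
 [[-1.005e-01  9.949e-01  1.200e-03]
 [ 9.949e-01  1.005e-01  1.000e-04]
 [ 0.000e+00  1.200e-03 -1.000e+00]] 
shift [-0.0014  0.0005 -0.    ] F [ 0.2 -0.2 -2.7] q [-0.49  0.78 -0.06  1.67  0.07  0.7  -0.49]
side grip 187 [0.5542 0.2577 0.1792] [[0.529, 0.235, 0.133], [0.58, 0.276, 0.251]]
side steel 76 [[0.581, 0.235, 0.066], [0.601, 0.247, 0.129], [0.613, 0.295, 0.226]]
top grip 203 [0.5581 0.2578 0.1864] [[0.532, 0.233, 0.137], [0.597, 0.271, 0.258]]
top steel 195 [[0.581, 0.242, 0.067], [0.595, 0.255, 0.13], [0.645, 0.282, 0.241]]
```

View pics/c.png

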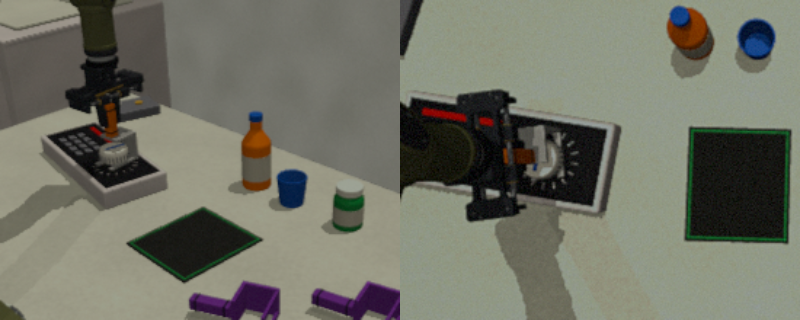

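The fork is under the dial with no contact force. In the left half the dial at (117,155) sits inside the C. Now I pull straight up slowly.

```bash
python3 -m inch '-1 0 0 -.002 0 0 0; -1 0 0 -.002 0 0 0; -1 0 0 -.002 0 0 0; -1 0 0 -.0015 0 0 0; -1 0 0 0 0 0 0'
python3 -m inch '-1 0 0 -.001 0 0 0; -1 0 0 -.001 0 0 0; -1 0 0 -.001 0 0 0; -1 0 0 -.001 0 0 0; -1 0 0 0 0 0 0'
python3 -m inch '-1 0 0 -.001 0 0 0; -1 0 0 -.001 0 0 0; -1 0 0 -.001 0 0 0; -1 0 0 -.001 0 0 0; -1 0 0 0 0 0 0'
```

```text
clock: 17.83
tool_pos: [0.5571, 0.2686, 0.1769]
eef_rot: [0.671, 0.741, 0.001, 0.001]
contact_force: [0.1, -0.3, -3.2]
opening: 0.267
finger_force: 55.0
clock: 18.25
tool_pos: [0.5561, 0.2682, 0.1801]
eef_rot: [0.671, 0.742, -0.001, 0.0]
contact_force: [-0.1, -0.7, -7.5]
opening: 0.268
finger_force: 55.0
clock: 18.67
tool_pos: [0.5572, 0.2689, 0.1855]
eef_rot: [0.671, 0.742, 0.001, 0.001]
contact_force: [0.0, 0.6, -2.2]
opening: 0.266
finger_force: 55.0
```

```bash
python3 -m inch '-1 0 0 -.003 0 0 0; -1 0 0 -.004 0 0 0; -1 0 0 -.005 0 0 0; -1 0 0 -.005 0 0 0; -1 0 0 -.005 0 0 0; -1 0 0 -.005 0 0 0; -1 0 0 -.005 0 0 0; -1 0 0 -.005 0 0 0; -1 0 0 -.005 0 0 0; -1 0 0 -.003 0 0 0; -1 0 0 -.002 0 0 0; -1 0 0 0 0 0 0'
python3 rel.py .4993 -.0488 .25; python3 dial.py d
python3 - <<'E'
from h import *
z=np.load("dside.npz");P,D,im=z["P"],z["d"],z["im"];h=cv2.cvtColor(im,cv2.COLOR_RGB2HSV).astype(int)
m=(D>0)&(h[...,1]<60)&(h[...,2]>130)&(P[...,2]>.07)&(P[...,2]<.17)&(abs(P[...,0]-.555)<.06)&(abs(P[...,1]-.26)<.07)
p=P[m];print(len(p),np.percentile(p,[2,50,98],axis=0).round(3))
cr=im[110:210,100:230];save("d2",cv2.resize(cr,None,fx=4,fy=4,interpolation=cv2.INTER_CUBIC))
E
```

```text
clock: 19.67
tool_pos: [0.5569, 0.2687, 0.232]
eef_rot: [0.671, 0.742, 0.001, 0.001]
contact_force: [-0.8, -0.8, -2.2]
opening: 0.263
finger_force: 55.0
pos [0.5569 0.2687 0.232 ] tool axes
 [[-9.98e-02  9.95e-01  1.70e-03]
 [ 9.95e-01  9.98e-02  1.00e-04]
 [-0.00e+00  1.70e-03 -1.00e+00]] 
shift [-0.3102 -0.0889 -0.0181] F [-0.8 -0.8 -2.2] q [-0.49  0.7  -0.07  1.61  0.06  0.83 -0.48]
side grip 138 [0.5543 0.2579 0.2257] [[0.543, 0.249, 0.195], [0.57, 0.274, 0.258]]
side steel 78 [[0.581, 0.236, 0.123], [0.598, 0.246, 0.191], [0.613, 0.292, 0.197]]
top grip 167 [0.5579 0.2571 0.2294] [[0.545, 0.255, 0.197], [0.572, 0.262, 0.258]]
top steel 267 [[0.581, 0.241, 0.124], [0.594, 0.254, 0.191], [0.61, 0.285, 0.194]]
23 [[0.524 0.235 0.146]
 [0.544 0.243 0.154]
 [0.594 0.283 0.157]]
```

View pics/d2.png

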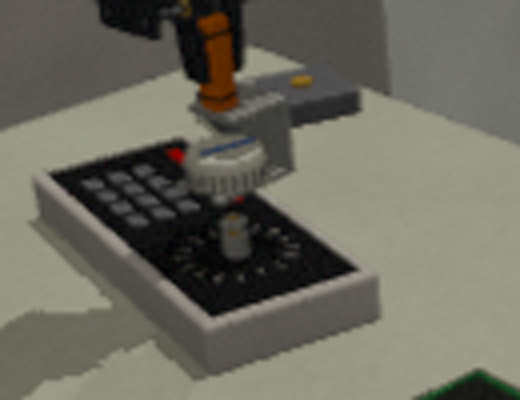

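The dial lies on the fork at (225,165) and the pin is bare at (235,235). I carry it gently back over the mat.

```bash
python3 -m inch '-1 -.0019 -.0006 0 0 0 0; -1 -.0038 -.0011 0 0 0 0; -1 -.0058 -.0017 0 0 0 0; -1 -.0077 -.0022 0 0 0 0; -1 -.0096 -.0028 0 0 0 0; -1 -.0115 -.0033 0 0 0 0; -1 -.0135 -.0039 0 0 0 0; -1 -.0135 -.0039 0 0 0 0; -1 -.0135 -.0039 0 0 0 0; -1 -.0135 -.0039 0 0 0 0; -1 -.0135 -.0039 0 0 0 0; -1 -.0135 -.0039 0 0 0 0; -1 -.0135 -.0039 0 0 0 0; -1 -.0135 -.0039 0 0 0 0; -1 -.0135 -.0039 0 0 0 0; -1 -.0135 -.0039 0 0 0 0; -1 -.0135 -.0039 0 0 0 0; -1 -.0135 -.0039 0 0 0 0; -1 -.0135 -.0039 0 0 0 0; -1 -.0135 -.0039 0 0 0 0'
python3 -m inch '-1 -.0135 -.0039 0 0 0 0; -1 -.0135 -.0039 0 0 0 0; -1 -.0135 -.0039 0 0 0 0; -1 -.0115 -.0033 0 0 0 0; -1 -.0096 -.0028 0 0 0 0; -1 -.0077 -.0022 0 0 0 0; -1 -.0058 -.0017 0 0 0 0; -1 -.0038 -.0011 0 0 0 0; -1 -.0019 -.0006 0 0 0 0; -1 0 0 0 0 0 0'
python3 rel.py .4993 -.0488 .12
```

```text
clock: 21.43
tool_pos: [0.5133, 0.0325, 0.2316]
eef_rot: [0.671, 0.742, 0.0, 0.001]
contact_force: [-0.4, 0.1, -2.5]
opening: 0.266
finger_force: 55.0
clock: 22.27
tool_pos: [0.4984, -0.049, 0.2316]
eef_rot: [0.671, 0.742, 0.0, 0.0]
contact_force: [-0.1, -0.1, -3.2]
opening: 0.27
finger_force: 55.0
pos [ 0.4984 -0.049   0.2316] tool axes
 [[-9.98e-02  9.95e-01  1.10e-03]
 [ 9.95e-01  9.98e-02 -2.00e-04]
 [-3.00e-04  1.00e-03 -1.00e+00]] 
shift [0.0002 0.0008 0.1116] F [-0.1 -0.1 -3.2] q [ 0.08  0.55 -0.12  1.96  0.11  0.63 -0.  ]
```

Now lower: contact is expected at TCP z of about 0.1165.

```bash
python3 -m inch '-1 0 0 .003 0 0 0; -1 0 0 .006 0 0 0; -1 0 0 .009 0 0 0; -1 0 0 .012 0 0 0; -1 0 0 .014 0 0 0; -1 0 0 .014 0 0 0; -1 0 0 .014 0 0 0; -1 0 0 .012 0 0 0; -1 0 0 .009 0 0 0; -1 0 0 .006 0 0 0; -1 0 0 .004 0 0 0; -1 0 0 .003 0 0 0; -1 0 0 .002 0 0 0; -1 0 0 .0015 0 0 0; -1 0 0 0 0 0 0'
python3 -m inch '-1 0 0 .001 0 0 0; -1 0 0 .001 0 0 0; -1 0 0 0 0 0 0'
python3 -m inch '-1 0 0 .001 0 0 0; -1 0 0 .001 0 0 0; -1 0 0 0 0 0 0'
```

```text
clock: 23.52
tool_pos: [0.4986, -0.0489, 0.1222]
eef_rot: [0.671, 0.742, 0.0, 0.001]
contact_force: [0.5, -0.3, -2.8]
opening: 0.27
finger_force: 55.0
clock: 23.77
tool_pos: [0.4985, -0.049, 0.1201]
eef_rot: [0.671, 0.742, 0.0, 0.001]
contact_force: [0.1, 0.4, -2.8]
opening: 0.268
finger_force: 55.0
clock: 24.02
tool_pos: [0.4984, -0.0489, 0.1179]
eef_rot: [0.671, 0.742, 0.0, 0.0]
contact_force: [0.5, 0.3, -3.1]
opening: 0.271
finger_force: 55.0
```

```bash
python3 -m inch '-1 0 0 .001 0 0 0; -1 0 0 .0005 0 0 0; -1 0 0 0 0 0 0; -1 0 0 0 0 0 0'
python3 -m inch '-1 0 0 .0005 0 0 0; -1 0 0 .0005 0 0 0; -1 0 0 0 0 0 0'
```

```text
clock: 24.35
tool_pos: [0.4985, -0.049, 0.1166]
eef_rot: [0.671, 0.742, 0.0, 0.0]
contact_force: [-0.5, 0.6, -2.6]
opening: 0.267
finger_force: 55.0
clock: 24.6
tool_pos: [0.4986, -0.0489, 0.1165]
eef_rot: [0.671, 0.742, 0.0, 0.001]
contact_force: [-1.0, 0.3, 8.2]
opening: 0.268
finger_force: 55.0
```

```bash
python3 -m inch '-1 0 0 -.0008 0 0 0; 0 0 0 0 0 0 0; 0 0 0 0 0 0 0; 0 0 0 0 0 0 0; 0.3 0 0 0 0 0 0; .3 0 0 0 0 0 0; .3 0 0 0 0 0 0; .3 0 0 0 0 0 0; .3 0 0 0 0 0 0; .3 0 0 -.005 0 0 0; .3 0 0 -.01 0 0 0; .3 0 0 -.02 0 0 0; .3 0 0 -.03 0 0 0; .3 0 0 -.035 0 0 0; .3 0 0 -.035 0 0 0; .3 0 0 -.03 0 0 0; .3 -.01 0 0 0 0 0; .3 -.03 0 0 0 0 0; .3 -.04 0 0 0 0 0; .3 -.04 0 0 0 0 0'
python3 -m inch '.3 -.03 0 0 0 0 0; .3 -.01 0 0 0 0 0; .3 0 0 0 0 0 0; .3 0 0 0 0 0 0'
python3 pul.py e
python3 - <<'E'
from h import *
im=np.load("eside.npz")["im"];save("e2",cv2.resize(im[160:280,150:310],None,fx=4,fy=4,interpolation=cv2.INTER_CUBIC))
E
```

```text
clock: 26.27
tool_pos: [0.5102, -0.169, 0.2822]
eef_rot: [0.67, 0.743, 0.001, 0.001]
contact_force: [1.2, -0.0, 0.8]
opening: 0.652
finger_force: 0.0
clock: 26.6
tool_pos: [0.5139, -0.2073, 0.2813]
eef_rot: [0.671, 0.741, 0.001, -0.0]
contact_force: [0.7, 0.8, -0.2]
opening: 0.65
finger_force: 0.0
side griptop 58 [ 0.4947 -0.0551  0.1561] rect [496.9 -52.6] [22.8 25.6] 17.3 z [0.147 0.163]
side grip 238 [ 0.4939 -0.0563  0.1238] rect [498.1 -52.6] [25.1 28.4] 3.1 z [0.082 0.162]
side plate 170 [ 0.52   -0.0603  0.0762] rect [520.3 -51.1] [70.2 62.9] 3.1 z [0.069 0.081]
side fork 1389 [ 0.489  -0.0364  0.0029] rect [504.8 -50.1] [249.7 299.9] 0.0 z [-0.002  0.023]
top griptop 62 [ 0.4993 -0.0504  0.1589] rect [500.3 -50.8] [21.5 21.6] 89.5 z [0.151 0.162]
top grip 80 [ 0.4999 -0.0526  0.1497] rect [500.3 -50.8] [21.5 21.6] 89.5 z [0.097 0.162]
top plate 439 [ 0.5259 -0.0484  0.0771] rect [520.4 -46.8] [63.6 60.2] 5.2 z [0.074 0.081]
top fork 3307 [0.5164 0.0282 0.0013] rect [505.  -39.3] [278.5 250. ] 90.0 z [-0.003  0.007]
```

View pics/e2.png

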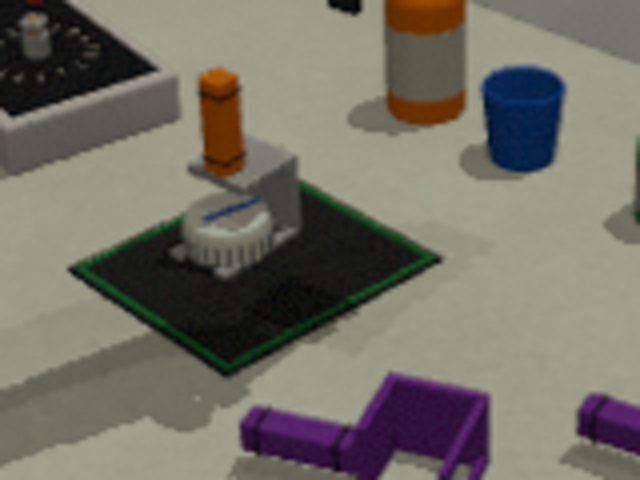

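The puller stands upright on the mat, grip at (220,125), with the dial lying on its fork at (230,230). The bystanders are in place and the arm is clear.

```bash
python3 -c "
from plant import r
print(r.finish_job())"
```

```text
the job is handed in; nothing more can be done
None
```

The job is handed in at about 27 s of the 72 s allowed: the dial is off, and the puller stands upright on the mat, released, with the dial lying on its fork; the gripper never touched the dial, and I moved nothing else.

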